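Lay out the engine parts for reassembly

ROBOT

A 6-joint arm with a two-finger parallel gripper is mounted at the origin on the work surface. World frame = base frame: x ahead of the robot, y to its left, z up, the work surface at z = 0. Lengths are in m, angles in rad, forces in N, time in s.
With the tool pointing down it reaches from about 0.25 to 0.725 m from the base axis. Payload 9.7 kg.
Tool frame: the origin (TCP) lies at the very end of the fingers, on their centre line; the grasp point (between the pads) lies 19 mm behind it (grip_point_offset is the distance from the TCP to the grasp point, in m); z points along the fingers, y is the line along which they close (so a half turn about z gives the same grasp; the last joint's range is limited). The gripper opens to 85 mm and grips with 20 to 120 N. Pads are 22 mm wide; open, the fingers measure 114 mm over their backs; the gripper's body (76 mm by 85 mm) begins 54 mm behind the grasp point. The pads swing forward as they close: fully open they stand 13 mm farther back than shut.
Start: joints at [1.256, 0.087, 0.176, 1.66, 0, 1.571], TCP at [0.17, 0.523, 0.231] pointing down, gripper open.
Joint ranges: [-3.13, 3.13], [-0.85, 1.81], [-1.15, 1.24], [-2.2, 2.28], [-1.44, 1.52], [-3.14, 3.14]. Speed limits (rad/s): [2.22, 2.22, 2.57, 3.14, 3.14, 3.14].

INTERFACE

Orientations are given as a unit quaternion [x, y, z, w].
In Python, from station import * gives the robot as it stands. Calls block until the motion is done:
- move_to(position, orientation): joint-space move of the TCP to a pose.
- servo_line(position, frame=None, vel=0.15): straight line of the TCP; frame=None keeps the orientation; vel is the mean speed in m/s.
- set_joints(angles): joint-space move.
- gripper_to(opening, grip_force=None): finger opening in m; grip_force is the grip in N (None keeps the last); returns when the fingers have stopped.
- pause(seconds).
- ik(position, orientation): joint angles nearest the present ones, or None.
- capture(name): name is "side" or "top"; returns a dict with "color" (420x560x3 uint8, red, green, blue), "range_z" (420x560 float32, m along the optical axis (not along the pixel's ray), 0 where there is no reading), "fx", "fy", "cx", "cy" (pixels), "pose" (4x4, takes a point from camera to world coordinates). Camera axes: x right, y up, looking along -z (the intrinsics and any distortion apply to the point x, -y, -z); pixel columns grow to the right and rows downward; lengths in m; the calibration is good to about 2 mm. A picture is of the moment at which its call begins.
A pose or a line that the arm cannot do raises Unreachable and nothing moves.
- close_job(): hands the job in; it is judged then, once.
Trained networks look in the newest picture that a camera, given by its name, has taken for a name from the list of things; names that differ only in an ending like _2 or _b are one class to them, and where a whole thing is asked for, a point or a joint stands for the part that bears it (a point fixed in the world has none). Each returns a list of dicts, best first, with "conf" (0 to 1); they miss things now and then, are a little off and sometimes report something else, mostly with a low value. They report only what shows in the picture. A call takes as long as a camera call. They do not tell look-alikes from the thing itself.
- recognise(camera, query): "location" ([x, y, z] in m, in the coordinates of the camera as it stood for that picture, good to about 4 mm: the middle of the surface that is visible of it).
Readings, each from a call of its own:
- read_clock(): time.
- read_joints(): joint angles.
- read_dq(): joint speeds.
- read_tau(): joint torques, N m.
- read_position(): TCP position.
- read_tcp_rot(): TCP orientation.
- read_ft_force(): force on the tool from outside, world axes, zero at the start.
- read_wrist_torque(): the same for the moment, N m.
- read_gripper_width(): finger opening in m.
- read_grasp_force(): force on a finger pad.
Only numpy, scipy, OpenCV 4.12 (cv2) and the standard library are available. Lean on these libraries where they do the work, as an engineer would, in place of code of your own. Each camera call takes 0.05 s, during which the arm holds its last target. There are 200 camera calls.

TASK

Lay the loose engine parts out on the plywood board, each centred in a painted square: in the near row of squares, between the brown brake drum and the finned cylinder, put the ball bearing next to the drum, the piston next to the cylinder and the gear in the middle between them, and put the hex nut in the square directly behind the bearing (on the side away from the robot). Stack the brass bush upright, centred on top of the gear. All parts keep the side up that they have now, and the chrome socket and yellow-capped jar stay on the bench where they stand.

Things in the scene. Friction and masses are not known exactly. Their poses are not given: they have to be found in the camera images.
- bearing: Ball bearing, bright steel rings with a red seal between them: outside diameter 52, bore 24, height 15, lying flat. Loose, about 0.13 kg. Origin: centre of its underside, z up along its axis.
- gear: Dark steel toothed gear, flat top and underside, 64 over the tooth tips (fingers close on the 60 mm diameter body; the teeth are only seen), height 16, small dark bore. Loose, about 0.28 kg. Origin: centre of its underside, z up along its axis.
- piston: Aluminium piston standing upright with its sooty brown crown up, two dark ring grooves near the top: diameter 52, height 58. Loose, about 0.16 kg. Origin: centre of its underside, z up along its axis.
- bush: Brass bush, a plain tube standing upright: outside diameter 30, bore 20, height 28. Loose, about 0.11 kg. Origin: centre of its underside, z up along its axis.
- nut: Steel hexagon lock nut with a blue plastic insert ring on its top: 36 across flats, 41.6 across corners, height 20, lying flat. Loose, about 0.12 kg. Origin: centre of its underside, z up along its axis; its x axis is square to one pair of flats (the pattern repeats every 60 degrees).
- board: Fixed plywood board, 200 (x) by 480 (y), 6 thick, lying on the bench. Origin: centre of its underside; x points away from the robot, y to the robot's left, yaw up to 0.15 rad. Six dark-blue painted square outlines, 76 a side (flat paint): near row at x = -45, centres y = -90, 0, +90, between drum and cylinder; row behind it at x = +45, centres y = -90, 0, +90.
- drum: Rusty brown cast brake drum with a hub and five studs, fixed on the board at one end of the near row, on its line (board x = -45, y = +185 or -185): diameter 100, height 55. Origin: centre of its underside, on the board's top.
- cylinder: Finned aluminium engine cylinder with a dark bore on top, fixed on the board at the other end of the near row from the drum (board x = -45, y = -185 or +185): 88 by 88, height 68. Origin: centre of its underside, on the board's top.
- socket: Bystander: chrome wrench socket with a black band and a small dark square on top, diameter 30, height 38, standing loose on the bench among the parts. To be left alone. Origin: centre of its underside.
- jar: Bystander: small white jar with a yellow cap, diameter 44, height 50, standing loose on the bench among the parts. To be left alone. Origin: centre of its underside.
Not all that is in view belongs to the job. Leave any green look-alike of the bearing alone.

How it is judged:
By the outcome, as a careful person would: the job done as asked, in the order asked, and still so for the second after the job is handed in, with the robot touching nothing.
It also fails if it takes over 128 s, if anything falls off the work surface, if the arm or the gripper's body presses on something with over 40 N, if the wrist force passes 120 N, or if a joint passes its speed limit or range.

## Working session

There is one attempt and no reset: what is moved stays moved. The work goes in short steps, each a Python script; the robot and the scene stay as the last script left them, time stands still between calls to the robot, and variables do not carry over. Pictures are saved under pics/ and viewed, at most 14 in all, crops included, and the job is handed in when it is done.

```bash
mkdir -p pics; cat > h.py <<'E'
from station import *
import numpy as np, cv2
def cloud(c):
    z=c["range_z"]; v,u=np.mgrid[:z.shape[0],:z.shape[1]]
    p=np.stack([(u-c["cx"])/c["fx"]*z,-(v-c["cy"])/c["fy"]*z,-z,np.ones_like(z)],-1)
    w=p@np.array(c["pose"]).T
    w[z<=0]=np.nan
    return w[...,:3]
def save(c,n): cv2.imwrite("pics/"+n,c["color"][...,::-1])
def toworld(c,p): return (np.array(c["pose"])@np.r_[p,1])[:3]
def topix(c,w):
    p=np.linalg.inv(np.array(c["pose"]))@np.r_[w,1]
    return p[0]/-p[2]*c["fx"]+c["cx"], -p[1]/-p[2]*c["fy"]+c["cy"]
E
python3 - <<'E'
from h import *
for n in ("top","side"):
    c=capture(n); save(c,n+"0.png"); print(n,[k for k in c],np.round(c["pose"],3).tolist(),c["fx"])
    for q in "bearing gear piston bush nut board drum cylinder socket jar".split():
        for r in recognise(n,q):
            w=toworld(c,r["location"]); print(q,round(r["conf"],2),np.round(w,3),np.round(topix(c,w)))
print(read_clock(),read_tcp_rot())
E
```

```text
top ['color', 'range_z', 'fx', 'fy', 'cx', 'cy', 'pose'] [[-0.02, 0.997, -0.081, 0.356], [-1.0, -0.021, -0.015, -0.015], [-0.017, 0.081, 0.997, 1.297], [0.0, 0.0, 0.0, 1.0]] 489.3424053719867
bearing 0.83 [0.404 0.376 0.017] [140. 239.]
bearing 0.74 [ 0.445 -0.02   0.056] [290. 219.]
bearing 0.65 [0.369 0.28  0.014] [176. 252.]
bearing 0.6 [0.277 0.247 0.016] [189. 287.]
gear 0.89 [ 0.469 -0.4    0.018] [435. 208.]
piston 0.69 [ 0.447 -0.018  0.058] [289. 218.]
nut 0.6 [ 0.422 -0.135  0.019] [334. 228.]
nut 0.5 [ 0.472 -0.399  0.016] [434. 207.]
board 0.78 [ 0.624 -0.029  0.008] [292. 154.]
drum 0.87 [0.551 0.149 0.047] [224. 180.]
drum 0.63 [ 0.569 -0.215  0.075] [366. 168.]
cylinder 0.86 [ 0.568 -0.212  0.072] [365. 168.]
cylinder 0.39 [ 0.447 -0.02   0.056] [290. 218.]
socket 0.62 [0.485 0.389 0.038] [132. 208.]
jar 0.6 [ 0.362 -0.303  0.048] [402. 250.]
side ['color', 'range_z', 'fx', 'fy', 'cx', 'cy', 'pose'] [[0.792, 0.306, -0.528, -0.107], [-0.61, 0.425, -0.669, -0.718], [0.019, 0.852, 0.523, 0.607], [0.0, 0.0, 0.0, 1.0]] 477.3475841520801
bearing 0.72 [0.361 0.277 0.017] [189. 189.]
bearing 0.64 [0.27  0.246 0.013] [161. 206.]
gear 0.63 [ 0.466 -0.406  0.019] [433. 327.]
piston 0.66 [ 0.433 -0.029  0.039] [284. 226.]
bush 0.72 [ 0.598 -0.045  0.007] [343. 218.]
bush 0.68 [0.419 0.161 0.018] [232. 201.]
bush 0.39 [0.479 0.384 0.026] [208. 160.]
nut 0.81 [ 0.411 -0.142  0.023] [309. 261.]
nut 0.61 [ 0.547 -0.238  0.056] [393. 247.]
board 0.91 [ 0.597 -0.045  0.005] [342. 219.]
drum 0.61 [0.535 0.124 0.045] [279. 184.]
cylinder 0.56 [ 0.548 -0.239  0.056] [393. 247.]
socket 0.72 [0.478 0.385 0.027] [207. 160.]
socket 0.5 [ 0.465 -0.403  0.017] [430. 327.]
jar 0.65 [ 0.35  -0.314  0.038] [347. 317.]
1.1 [ 1.56741411e-01  9.87639676e-01 -2.54543348e-07  9.22425687e-06]
```

View pics/top0.png

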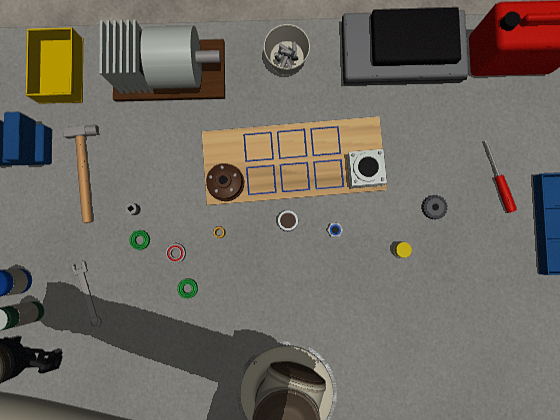

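View pics/side0.png

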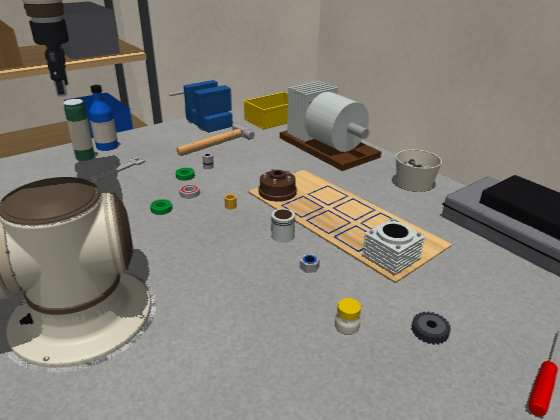

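The top view shows the drum at (224,181), left (+y), and the cylinder at (366,168), with the near row at y≈178. The red bearing is at (176,252), with green look-alikes at (140,239) and (188,288). The piston is at (288,220), the bush at (219,232), the nut at (335,230) and the gear at (434,207). The side view agrees: bearing (190,190), bush (231,201), piston (283,225), nut (310,263), gear (431,327).

```bash
cat >> h.py <<'E'
from scipy.optimize import least_squares
H=dict(bearing=.015,gear=.016,piston=.058,bush=.028,nut=.02)
def top_centre(w,xy,h,r):
    """centre of the top face of a thing near xy whose top is at height h"""
    xy=np.array(xy)
    for _ in range(4):
        m=(np.hypot(w[...,0]-xy[0],w[...,1]-xy[1])<r+.012)&(w[...,2]>h-.005)&(w[...,2]<h+.006)
        p=w[m]
        hull=cv2.convexHull((p[:,:2]*1e4).astype(np.float32))
        M=cv2.moments(hull); xy=np.array([M['m10'],M['m01']])/M['m00']/1e4
    return xy,p[:,2].mean(),len(p)
def board_fit(c,g=(.60,-.03,.05)):
    a=c["color"].astype(int); m=(a[...,2]>a[...,0]+30)&(a[...,2]>a[...,1]+15)
    v,u=np.nonzero(m); T=np.array(c["pose"])
    d=np.stack([(u-c["cx"])/c["fx"],-(v-c["cy"])/c["fy"],-np.ones(len(u))],1)@T[:3,:3].T
    P=(T[:3,3]+d*((.006-T[2,3])/d[:,2])[:,None])[:,:2]
    P=P[(abs(P[:,0]-.6)<.13)&(abs(P[:,1]+.03)<.17)]
    def res(q):
        C,S=np.cos(q[2]),np.sin(q[2]); d=P-q[:2]
        b=np.stack([C*d[:,0]+S*d[:,1],-S*d[:,0]+C*d[:,1]],1)
        cx=np.where(b[:,0]<0,-.045,.045); cy=.09*np.clip(np.round(b[:,1]/.09),-1,1)
        return np.maximum(abs(b[:,0]-cx),abs(b[:,1]-cy))-.0375
    s=least_squares(res,g,loss='soft_l1',f_scale=.002)
    return s.x,len(P),np.median(abs(s.fun))
def sq(B,x,y):
    C,S=np.cos(B[2]),np.sin(B[2]); return B[:2]+[C*x-S*y,S*x+C*y]
E
python3 - <<'E'
from h import *
G=dict(bearing=(.369,.28,.026),gear=(.469,-.4,.032),piston=(.446,-.019,.026),bush=(.419,.161,.015),nut=(.42,-.137,.019))
for n in("top","side"):
    c=capture(n); w=cloud(c)
    print(n,"bench z",np.nanmedian(w[240:260,230:260,2]))
    for g in((.60,-.03,.05),(.62,-.03,-.05)): print("board",board_fit(c,g))
    B=board_fit(c)[0]
    for k,(x,y,r) in G.items(): print(k,top_centre(w,(x,y),H[k],r))
    print("drum",top_centre(w,sq(B,-.045,.185),.061,.05),sq(B,-.045,.185)); print("cyl",top_centre(w,sq(B,-.045,-.185),.074,.06),sq(B,-.045,-.185))
    u,v=map(int,topix(c,np.array([.42,-.137,.02])))
    cv2.imwrite(f"pics/nut_{n}.png",cv2.resize(c["color"][v-14:v+15,u-14:u+15,::-1],None,fx=14,fy=14,interpolation=cv2.INTER_CUBIC))
E
python3 -c "
import cv2;cv2.imwrite('pics/nut.png',cv2.hconcat([cv2.imread('pics/nut_top.png'),cv2.imread('pics/nut_side.png')])[:,:800])"
```

```text
top bench z -0.00017262129589479258
board (array([ 0.60663743, -0.0318037 ,  0.06257752]), 780, np.float64(0.0014703135209611952))
board (array([ 0.60663743, -0.0318037 ,  0.06257755]), 780, np.float64(0.001470314124979888))
bearing (array([0.36717933, 0.28345096]), np.float64(0.014255115308834037), 238)
gear (array([ 0.47336633, -0.40002874]), np.float64(0.015996403098001603), 439)
piston (array([ 0.44344413, -0.01400052]), np.float64(0.05787774752047429), 313)
bush (array([0.41852948, 0.16682871]), np.float64(0.027084474902348693), 57)
nut (array([ 0.41862268, -0.13643278]), np.float64(0.020599222171552654), 165)
drum (array([0.55011878, 0.1492144 ]), np.float64(0.06067872907193483), 223) [0.55015622 0.15002005]
cyl (array([ 0.57351853, -0.21890794]), np.float64(0.07409993187134085), 736) [ 0.5732948  -0.21925574]
side bench z 0.0005789905375393478
board (array([ 0.60719776, -0.02936254,  0.06289731]), 437, np.float64(0.001341577681627834))
board (array([ 0.60719776, -0.02936254,  0.06289731]), 437, np.float64(0.0013415777758402012))
bearing (array([0.36600197, 0.28324776]), np.float64(0.014461763010445888), 164)
gear (array([ 0.4719854, -0.3997414]), np.float64(0.01650595215632744), 813)
piston (array([ 0.44170769, -0.01349926]), np.float64(0.05833729798643979), 272)
bush (array([0.41726334, 0.16661141]), np.float64(0.026794743916202166), 66)
nut (array([ 0.41732832, -0.13595362]), np.float64(0.020458278604492314), 209)
drum (array([0.54921314, 0.1492881 ]), np.float64(0.06066232126990263), 150) [0.55065841 0.15244313]
cyl (array([ 0.57252457, -0.22116535]), np.float64(0.07450072182454831), 712) [ 0.57391507 -0.21682524]
```

View pics/nut.png

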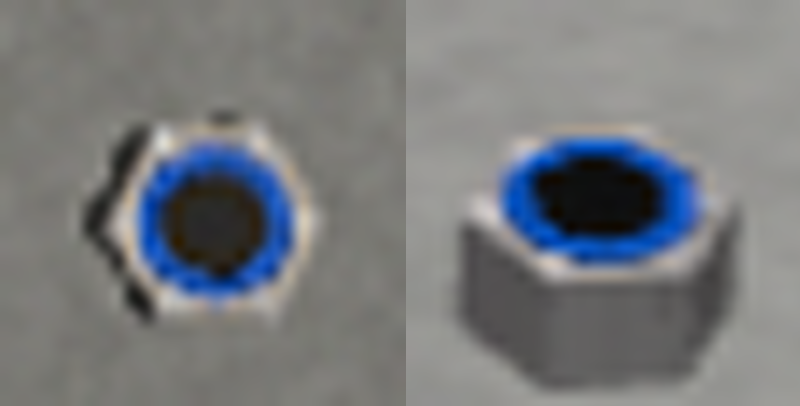

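The nut crop shows its corners on the left–right axis, (108,218) to (320,218), so the flats face world ±x. I'll close along x everywhere. First is the bearing, picked with feedback and then checked.

```bash
cat >> h.py <<'E'
from scipy.spatial.transform import Rotation as Rn
B0=np.array([.60664,-.0318,.0626])
def quat(a):
    y=np.array([np.cos(a),np.sin(a),0]); z=np.array([0,0,-1.])
    return Rn.from_matrix(np.stack([np.cross(y,z),y,z],1)).as_quat()
def back(w):   # how far the tips stand behind the TCP at opening w
    L=.057; s=w/2/L-.103; return L*(.9947-np.sqrt(1-s*s))
def best(p,a):
    o=[(abs(q[5]),tuple(quat(b))) for b in(a,a+np.pi) for q in[ik(list(p),list(quat(b)))] if q is not None]
    return list(min(o)[1])
def pick(xy,w,a=0.,tip=.003,grip=40,up=.2,slack=.016):
    z=tip-back(w); q=best((*xy,up),a)
    gripper_to(w+slack); move_to([*xy,up],q)
    servo_line([*xy,z+.03],vel=.3); servo_line([*xy,z],vel=.08)
    gripper_to(w-.01,grip)
    print("held",round(read_gripper_width(),4),round(read_grasp_force(),1),np.round(read_ft_force(),1))
    servo_line([*xy,up],vel=.25); return z
def place(xy,z,w,a=B0[2],up=.2,slack=.014):
    q=best((*xy,up),a); move_to([*xy,up],q); print("before drop",round(read_gripper_width(),4))
    servo_line([*xy,z+.03],vel=.25); servo_line([*xy,z+.0005],vel=.05)
    print("down",np.round(read_ft_force(),1),np.round(read_position(),4))
    gripper_to(w+slack); servo_line([*xy,up],vel=.25); print("t",read_clock())
E
python3 - <<'E'
from h import *
z=pick((.3670,.2834),.052)
place(sq(B0,-.045,.09),z+.006,.052)
move_to([.42,-.137,.2],best((.42,-.137,.2),0))
c=capture("top"); save(c,"t1.png"); w=cloud(c)
print(top_centre(w,sq(B0,-.045,.09),.021,.026),sq(B0,-.045,.09),board_fit(c)[0])
c=capture("side"); save(c,"s1.png")
E
```

```text
held 0.0504 40.8 [-1.4 -1.1  5. ]
before drop 0.0505
down [-5.8 -0.5 10. ] [0.5557 0.0551 0.0067]
t 10.0667
(array([0.55726673, 0.05538114]), np.float64(0.020529939984858307), 221) [0.55609782 0.05520855] [ 0.6065734  -0.03192767  0.06242402]
```

View pics/s1.png

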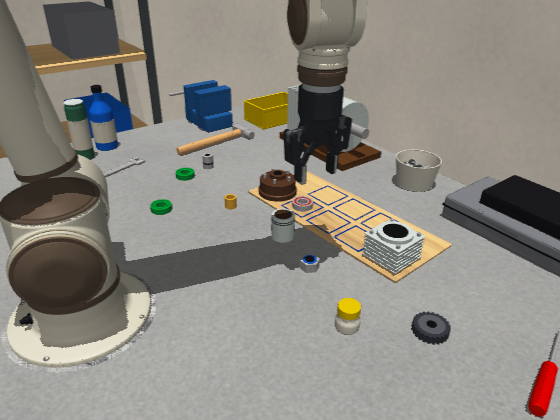

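The bearing sits in its square at (302,203), next to the drum. The camera reads about 1 mm high in x, so I'll shift the targets by -1 mm. Next are the piston, gear and nut.

```bash
python3 - <<'E'
from h import *
D=np.array([.001,0]); B0=B0-[.001,0,0]
def do(k,xy,w,t,tip,**kw):
    print(k); z=pick(np.array(xy)-D,w,tip=tip,**kw); place(t,z+.006,w)
do("piston",(.4434,-.0140),.052,sq(B0,-.045,-.09),.015)
do("gear",(.4733,-.4000),.060,sq(B0,-.045,0),.003)
do("nut",(.4186,-.1364),.036,sq(B0,.045,.09),.003)
move_to([.40,.20,.2],best((.40,.20,.2),0))
c=capture("top"); save(c,"t2.png"); w=cloud(c); B=board_fit(c)[0]; print(B)
for k,t,r in(("bearing",(-.045,.09),.026),("piston",(-.045,-.09),.026),("gear",(-.045,0),.032),("nut",(.045,.09),.019)):
    m,h,n=top_centre(w,sq(B0,*t),H[k]+.006,r); e=(m-D-sq(B0,*t))*1e3; print(k,np.round(e,1),n)
    print("  rel board",np.round((m-sq(B,*t))*1e3,1))
print("bush",top_centre(w,(.4185,.1668),.028,.015))
E
python3 -c "
import cv2;i=cv2.imread('pics/t2.png')[100:270,120:400];cv2.imwrite('pics/t2c.png',cv2.resize(i,None,fx=2.8,fy=2.8))"
```

```text
piston
held 0.0505 41.8 [-0.8 -1.1  4.9]
before drop 0.0504
down [-3.9  0.1  5.7] [ 0.5659 -0.1245  0.0183]
t 19.0833
gear
held 0.0584 43.8 [-0.9 -0.1  3.7]
before drop 0.0583
down [-4.5 -0.2  5.7] [ 0.5603 -0.0345  0.0047]
t 27.175
nut
held 0.0355 41.1 [-0.4 -0.4  3.8]
before drop 0.0349
down [-4.6 -0.7  5.6] [0.6445 0.0608 0.0087]
t 35.8417
[ 0.60650178 -0.03181954  0.0641227 ]
bearing [1.4 0.3] 229
  rel board [1.6 0.4]
piston [0.1 0.7] 321
  rel board [0.1 0.7]
gear [ 0.3 -0.2] 421
  rel board [ 0.4 -0.1]
nut [ 0.3 -1.3] 157
  rel board [ 0.6 -1.3]
bush (array([0.41851014, 0.16683027]), np.float64(0.027417034507999954), 56)
```

View pics/t2c.png

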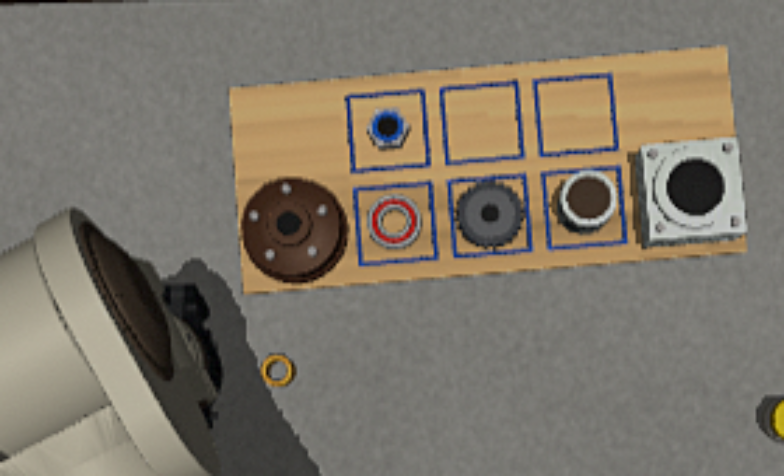

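The crop shows all four parts centred in their squares to within about 1.5 mm: nut (387,128), bearing (394,222), gear (490,213), piston (587,203). The bush at (277,371) is last.

```bash
python3 - <<'E'
from h import *
B0=B0-[.001,0,0]; t=sq(B0,-.045,0)
z=pick(np.array([.4175,.1668]),.030,tip=.006); place(t+[.0002,-.0001],z+.022,.030)
move_to([.35,.30,.25],best((.35,.30,.25),0))
pause(.5); c=capture("top"); save(c,"t3.png"); w=cloud(c)
m=top_centre(w,sq(B0,-.045,0),.050,.015); print("bush",(m[0]-[.001,0]-t)*1e3,m[1:])
for k,s,r in(("bearing",(-.045,.09),.026),("piston",(-.045,-.09),.026),("gear",(-.045,0),.032),("nut",(.045,.09),.019)):
    m,h,n=top_centre(w,sq(B0,*s),H[k]+.006,r); print(k,np.round((m-[.001,0]-sq(B0,*s))*1e3,1),n)
s=capture("side"); save(s,"s3.png")
a=cv2.resize(c["color"][110:220,190:400],None,fx=3.5,fy=3.5); b=cv2.resize(s["color"][140:300,220:460],(735,490))[130:330]
cv2.imwrite("pics/f3.png",cv2.vconcat([a,b])[...,::-1])
E
```

```text
held 0.0286 39.8 [-1.1 -0.3  5.3]
before drop 0.0284
down [-2.9  0.6  7.5] [ 0.5605 -0.0347  0.0283]
t 44.7667
bush [ 0.48191325 -1.20847173] (np.float64(0.04991402861889016), 58)
bearing [1.5 0.1] 224
piston [0.1 0.8] 321
gear [ 0.5 -0.2] 347
nut [ 0.6 -1.3] 159
```

View pics/f3.png

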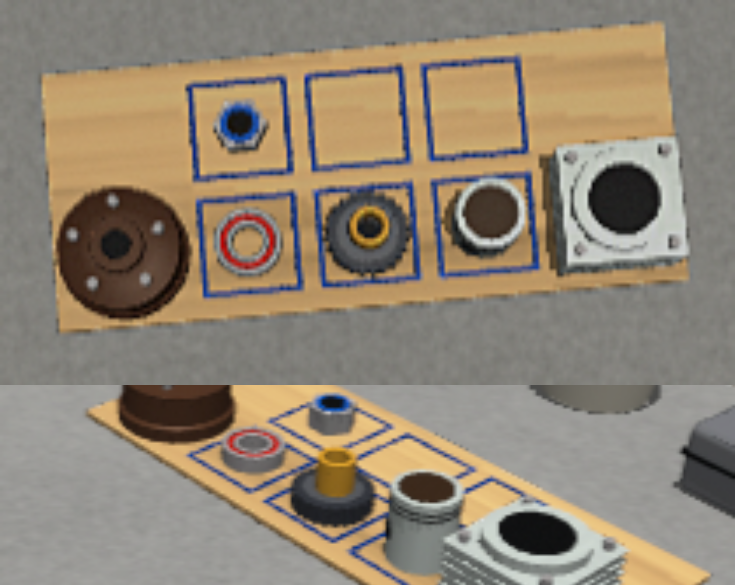

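The picture shows the bush upright on the gear at (369,227), within about 1 mm of centre, and every part in its square. I'm handing the job in.

```bash
python3 -c "
from station import *
print(close_job())"
```

```text
the job is handed in; nothing more can be done
None
```

The job is handed in: bearing, gear, piston and nut are each within about 1.5 mm of the centre of their squares, and the bush stands upright on the gear within about 1.2 mm of its centre; the work took about 45 s and I never moved the socket or jar.

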